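Index the rotary table with one turn of its hand wheel

TASK

Index the rotary table on to its next station: push the hand wheel round by its upright red handle through exactly one full turn, clockwise as seen from above, so that the handle ends where it stands now, then move clear. Push gently with closed fingers or the outside of a finger; do not grip the handle, and do not touch the bushing on the table or disturb the brass weight, plug gauge and setting block lying near.

Things in the scene. Friction and masses are not known exactly. Their poses are not given: they have to be found in the camera images.
- wheel (a joint): angle of the hand wheel in rad, growing clockwise as seen from above; one turn is 6.283. It starts anywhere between -2.4 and 2.4 and has no stop within two turns. Drag about 0.2 N m (3 to 4 N at the handle); the wheel stays where it is left and hardly coasts. It is geared 6:1 to the round table, which turns 60 degrees the same way for one turn of the wheel
- handle_mid (a point): middle of the hand wheel's handle, half-way up: an upright red plastic grip, 22 mm across and 57 mm tall, that revolves freely on its pin in the wheel rim, 65 mm from the wheel's axis. It spans z = 0.095 to 0.152 m above the bench; this point is at z = 0.123
- wheel_center (a point): point on the upright axis of the hand wheel, z = 0.091, at the level of the rim's top (rim 143 mm over all, steel, three spokes; hub and its screw reach z = 0.099). The wheel stands on a green base 140 x 310 x 32 mm, bolted to the bench, whose y axis runs from the wheel to the table
- plate_center (a point): centre of the top face (z = 0.046) of the round steel rotary table, 120 mm across, 180 mm from the wheel's axis, with a 38 mm spigot 9 mm high in the bushing's bore
- bushing_mid (a point): centre, half-way up, of the grey bushing, 70 mm across and 74 mm tall, that stands loose over the spigot on the rotary table; its top is at z = 0.120
- weight: loose brass weight with a knob, 28 mm across, 45 mm tall, origin at the centre of its underside; leave it
- plug_gauge: loose plug gauge with black grip, 112 x 27 x 24 mm, lying along its x axis, origin at the centre of its underside; leave it
- block: loose steel setting block standing upright, 12 x 36 x 78 mm, origin at the centre of its underside; leave it
Things that resemble listed ones, but are neither listed nor needed, are in the scene too. What is shaped like the part that bears bushing_mid but orange or turquoise is not meant.

How it is judged:
By the outcome, as a careful person would: the job done as asked, in the order asked, and still so for the second after the job is handed in, with the robot touching nothing.
It also fails if it takes over 56 s, if anything falls off the work surface, if the arm or the gripper's body presses on something with over 40 N, if the wrist force passes 120 N, or if a joint passes its speed limit or range.

ROBOT

A 6-joint arm with a two-finger parallel gripper is mounted at the origin on a cart in front of the work surface, level with it; the furniture and walls round the work are solid. World frame = base frame: x ahead of the robot, y to its left, z up, the work surface at z = 0. Lengths are in mm, angles in degrees, forces in N, time in s.
With the tool pointing down it reaches from about 300 to 850 mm from the base axis. Payload 5.4 kg.
Tool frame: the origin (TCP) lies at the very end of the fingers, on their centre line; the grasp point (between the pads) lies env.hold_point_z behind it (env.hold_point_z is the distance from the TCP to the grasp point, in mm); z points along the fingers, y is the line along which they close (so a half turn about z gives the same grasp; the last joint's range is limited). The gripper opens to 85 mm and grips with 20 to 120 N. Pads are 22 mm wide; open, the fingers measure 114 mm over their backs; the gripper's body (76 mm by 85 mm) begins 54 mm behind the grasp point. The pads swing forward as they close: fully open they stand 13 mm farther back than shut.
Start: joints at [-76.152, 9.076, 91.501, -0, 79.423, -12.038], TCP at [251.012, -517.3, 231.299] pointing down, gripper open.
Joint ranges: [-166.64, 166.64], [-54.1, 131.32], [10.49, 154.53], [-73.88, 253.88], [9.74, 151.15], [-171.62, 171.62]. Speed limits (degrees/s): [147.25, 147.25, 180, 180, 180, 180].

INTERFACE

Orientations are given as a 3x3 rotation matrix whose columns are the frame's x, y, z axes.
In Python, from cell import env gives the robot as it stands.
- The arm moves only by the tool drive_tool, never from a script. Its argument "plan" is a list of rows, each an object with "translation": the shift along the tool's x, y, z in cm, a list of three; "delta_rot": the turn, a rotation vector about the tool's x, y, z in rad, a list of three; "claw": the finger opening in cm, from 0 to 8.54. A call has 1 to 12 rows; each row is the pose to reach, as a shift and turn from the pose commanded when the call began, along the tool's axes at that moment; what a row does not reach only later rows make up. A row lasts 1/10 s, in which the tool goes at most 50 mm and 8.59 degrees, less where a joint would pass 70% of its speed; a pose out of reach is approached as far as the arm can. A call with a gripper value outside its range is refused whole. The fingers move at their own pace and stop on an object; "squeeze" is the grip in N (left out, the last holds). Time passes only in rows, so rows that repeat a pose let the fingers close. It gives the time, the measured TCP pose, the force, the opening and the grip force at its end, in the units of the state.
- env.get_obs(): the state, without advancing time (a new reading comes with each control period).
- env.camera(name): name is "side" or "top" or "wrist"; returns a dict with "img" (400x640x3 uint8, red, green, blue), "intrinsics" (3x3 intrinsics, pixels), "rvec" (rotation vector, rad) and "tvec" (3), from world to camera coordinates, as OpenCV has them. Camera axes: x right, y down, z forward; pixel columns grow to the right and rows downward; lengths in mm; the calibration is good to about 2 mm. A picture is of the moment at which its call begins. There is no depth.
- env.hand_in(): hands the job in; it is judged then, once.
Trained networks look in a picture, given as the dict that the camera call returned (one of the last four; its "shot" number tells which), for a name from the list of things; names that differ only in an ending like _2 or _b are one class to them, and where a whole thing is asked for, a point or a joint stands for the part that bears it (a point fixed in the world has none). Each returns a list of dicts, best first, with "conf" (0 to 1); they miss things now and then, are a little off and sometimes report something else, mostly with a low value. They report only what shows in the picture. A call takes as long as a camera call. They do not tell look-alikes from the thing itself.
- env.boxes_of(thing, picture): "location" ([x, y, z] in mm, in world coordinates, good to about 4 mm: the middle of the surface that is visible of it).
The state is a dict: "time_s": time; "joints": joint angles; "joint_vel": joint speeds; "effort": joint torques, N m; "ee_pos": TCP position; "orientation": TCP orientation; "wrist_force": force on the tool from outside, world axes, zero at the start; "torque": the same for the moment, N m; "gripper_width": finger opening in mm; "grasp_force": force on a finger pad.
Only numpy, scipy, OpenCV 4.12 (cv2) and the standard library are available. Lean on these libraries where they do the work, as an engineer would, in place of code of your own. Each camera call takes 0.05 s, during which the arm holds its last target. There are 200 camera calls.

## Working session

There is one attempt and no reset: what is moved stays moved. The work goes in short steps, Python scripts to look and compute and a tool call to move; the robot and the scene stay as the last step left them, time stands still between calls to the robot, and variables do not carry over. Pictures are saved under pics/ and viewed, at most 10 in all, crops included, and the job is handed in when it is done.

Besides the shell and the picture viewer there is one more tool, called by a JSON object that holds its "method" and its "body", one argument or row to a line. drive_tool: Moves the arm, as the interface text tells. Its arguments: {"type":"object","properties":{"plan":{"type":"array"},"squeeze":{"type":"number"}},"required":["plan"]}

```bash
mkdir -p pics; ls
cat > h.py <<'E'
from cell import env
import numpy as np, cv2
def shot(n,fn=None):
    c=env.camera(n)
    if fn: cv2.imwrite('pics/'+fn,cv2.cvtColor(c['img'],cv2.COLOR_RGB2BGR))
    return c
def ray(c,uv,z):
    R=cv2.Rodrigues(np.array(c['rvec'],float))[0];t=np.array(c['tvec'],float).ravel()
    d=R.T@np.linalg.solve(np.array(c['intrinsics']),[uv[0],uv[1],1.]);o=-R.T@t
    return o+d*(z-o[2])/d[2]
def proj(c,p):
    return cv2.projectPoints(np.array(p,float).reshape(-1,3),np.array(c['rvec'],float),np.array(c['tvec'],float),np.array(c['intrinsics'],float),None)[0].reshape(-1,2)
E
python3 - <<'E'
from h import *
for n in ('top','side'):
    c=shot(n,n+'1.png')
    for t in ('handle_mid','wheel','plate_center','bushing_mid','weight','plug_gauge','block'):
        try: 
            for d in env.boxes_of(t,c)[:3]: print(n,t,round(d['conf'],2),np.round(d['location']),proj(c,d['location']).round())
        except Exception as e: print(n,t,e)
o=env.get_obs();print(o['orientation'],o['ee_pos'],o['time_s'],env.hold_point_z)
E
```

```text
pics
top wheel 0.85 [584.  24.  89.] [[396. 195.]]
top plate_center 0.69 [545. 199.  45.] [[340. 207.]]
top bushing_mid 0.83 [542. 196. 107.] [[342. 206.]]
top bushing_mid 0.72 [419. 352.  59.] [[291. 245.]]
top bushing_mid 0.72 [438. 629.  52.] [[205. 236.]]
top weight 0.44 [429. 161.  34.] [[350. 243.]]
top plug_gauge 0.81 [467.  30.  24.] [[390. 233.]]
top block 0.61 [645. 226.  67.] [[332. 175.]]
side handle_mid 0.56 [579.  90. 125.] [[329. 160.]]
side handle_mid 0.42 [537. 225.  48.] [[331. 204.]]
side wheel 0.95 [577.  45.  87.] [[334. 167.]]
side plate_center 0.63 [535. 224.  46.] [[332. 205.]]
side bushing_mid 0.94 [541. 218.  90.] [[330. 189.]]
side bushing_mid 0.86 [412. 378.  46.] [[364. 236.]]
side bushing_mid 0.74 [436. 659.  48.] [[322. 301.]]
side weight 0.57 [538. 218.  89.] [[331. 189.]]
side plug_gauge 0.45 [464.  48.  18.] [[370. 192.]]
side block 0.78 [640. 238.  43.] [[294. 204.]]
[[ 8.99657568e-01  4.36596221e-01  2.56083590e-05]
 [ 4.36596221e-01 -8.99657568e-01 -8.05564965e-06]
 [ 1.95216878e-05  1.84278389e-05 -1.00000000e+00]] [ 251.01401977 -517.30032978  231.30565959] 0.8 18.700000000000003
```

```bash
sleep 1
python3 - <<'E'
import cv2,numpy as np
a=cv2.imread('pics/top1.png')[140:270,260:460];b=cv2.imread('pics/side1.png')[110:260,240:440]
cv2.imwrite('pics/crop1.png',np.vstack([cv2.resize(a,(600,390*2//3*1),interpolation=3)[:260],cv2.resize(b,(450,338),interpolation=3)[:,:].copy() if 0 else cv2.resize(b,(600,340),interpolation=3)]))
E
```

```text
(no output)
```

View pics/top1.png

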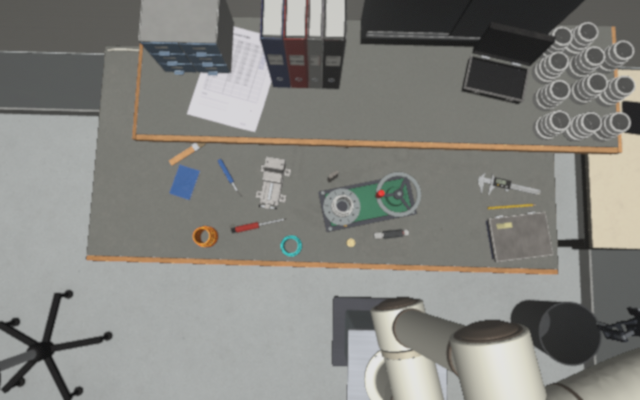

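View pics/crop1.png

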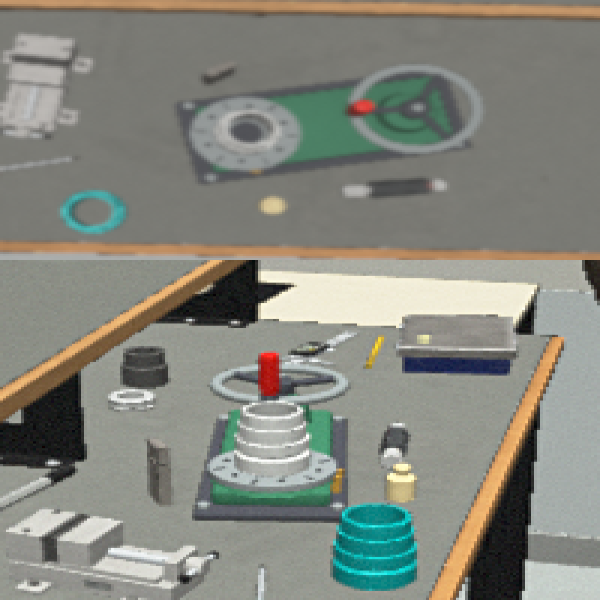

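The top view shows the handle at about (381,193), between the wheel centre at about (399,194) and the bushing at (342,206). The loose things stand clear of the wheel. The gripper will go above the wheel with closed fingers, turning joint 6 towards its negative end so that one stroke can follow the handle.

{"method": "drive_tool", "body": {
  "plan": [
    {"translation":[25,-18,-10],"delta_rot":[0,0,-1.8],"claw":0},
    {"translation":[50,-36.6,-10],"delta_rot":[0,0,-1.8],"claw":0},
    {"translation":[50,-36.6,-10],"delta_rot":[0,0,-1.8],"claw":0},
    {"translation":[50,-36.6,-10],"delta_rot":[0,0,-1.8],"claw":0},
    {"translation":[50,-36.6,-10],"delta_rot":[0,0,-1.8],"claw":0},
    {"translation":[50,-36.6,-10],"delta_rot":[0,0,-1.8],"claw":0},
    {"translation":[50,-36.6,-10],"delta_rot":[0,0,-1.8],"claw":0},
    {"translation":[50,-36.6,-10],"delta_rot":[0,0,-1.8],"claw":0},
    {"translation":[50,-36.6,-10],"delta_rot":[0,0,-1.8],"claw":0},
    {"translation":[50,-36.6,-10],"delta_rot":[0,0,-1.8],"claw":0},
    {"translation":[50,-36.6,-10],"delta_rot":[0,0,-1.8],"claw":0},
    {"translation":[50,-36.6,-10],"delta_rot":[0,0,-1.8],"claw":0}
  ]
}}

```text
time_s: 2.0
ee_pos: [528.6, 7.6, 327.7]
orientation: [[-0.634, 0.773, 0.001], [0.773, 0.634, -0.0], [-0.001, 0.0, -1.0]]
wrist_force: [0.7, -0.3, 0.6]
gripper_width: 0.0
grasp_force: 0.0
```

Run:
```python
from h import *
o=env.get_obs();print(np.round(o['orientation'],3),np.round(o['ee_pos']),o['time_s'],np.round(o['joints'],1),o['gripper_width'])
```

```text
[[-0.634  0.773  0.001]
 [ 0.773  0.634 -0.   ]
 [-0.001  0.    -1.   ]] [529.   8. 328.] 2.0 [-12.3  -0.6  90.9  -0.   89.6 -51.7] 0.04073812890252398
```

{"method": "drive_tool", "body": {
  "plan": [
    {"translation":[0,0,0],"delta_rot":[0,0,-1.75],"claw":0},
    {"translation":[0,0,0],"delta_rot":[0,0,-1.75],"claw":0},
    {"translation":[0,0,0],"delta_rot":[0,0,-1.75],"claw":0},
    {"translation":[0,0,0],"delta_rot":[0,0,-1.75],"claw":0},
    {"translation":[0,0,0],"delta_rot":[0,0,-1.75],"claw":0},
    {"translation":[0,0,0],"delta_rot":[0,0,-1.75],"claw":0},
    {"translation":[0,0,0],"delta_rot":[0,0,-1.75],"claw":0},
    {"translation":[0,0,0],"delta_rot":[0,0,-1.75],"claw":0},
    {"translation":[0,0,0],"delta_rot":[0,0,-1.75],"claw":0},
    {"translation":[0,0,0],"delta_rot":[0,0,-1.75],"claw":0},
    {"translation":[0,0,0],"delta_rot":[0,0,-1.75],"claw":0},
    {"translation":[0,0,0],"delta_rot":[0,0,-1.75],"claw":0}
  ]
}}

```text
time_s: 3.2
ee_pos: [528.0, 5.5, 327.2]
orientation: [[-0.648, -0.761, 0.0], [-0.761, 0.648, -0.0], [-0.0, -0.0, -1.0]]
wrist_force: [-0.6, 0.4, -0.5]
gripper_width: -0.3
grasp_force: 0.0
```

Run:
```python
from h import *
c=shot('wrist','w1.png')
o=env.get_obs();print(np.round(o['orientation'],3),np.round(o['ee_pos']),o['time_s'],np.round(o['joints'],1),o['gripper_width'])
print(proj(c,[[584,24,91],[545,199,46],o['ee_pos']]))
for t in ('handle_mid','wheel','plate_center','bushing_mid'):
    for d in env.boxes_of(t,c)[:3]: print(t,round(d['conf'],2),np.round(d['location']),proj(c,d['location']).round())
```

```text
[[-0.646 -0.763  0.   ]
 [-0.763  0.646  0.   ]
 [-0.    -0.    -1.   ]] [528.   6. 327.] 3.25 [ -12.5   -0.7   91.1    0.    89.6 -152.3] -0.06775533745523662
[[296.19056022 207.962746  ]
 [388.18504297 263.86094891]
 [317.7875374  247.41583886]]
wheel 0.9 [583.   5.  87.] [[288. 196.]]
wheel 0.17 [436. 152.  29.] [[424. 197.]]
plate_center 0.94 [518. 164.  49.] [[389. 239.]]
bushing_mid 0.94 [538. 170.  86.] [[386. 260.]]
bushing_mid 0.89 [418. 332.  51.] [[502. 276.]]
bushing_mid 0.48 [418. 626.  66.] [[593. 394.]]
```

View pics/w1.png

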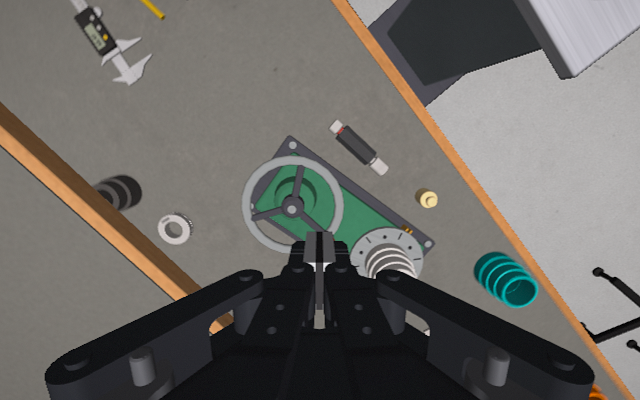

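The wrist view shows the rim centred at about (293,206) and the hub at (292,208). The fingers hide the handle. I'll locate it by its red colour in the saved top and side pictures, and take the wheel centre from the rim.

Run:
```python
from h import *
from scipy.optimize import least_squares
T=env.camera('top');S=env.camera('side');W=env.camera('wrist')
def red(fn,box):
    a=cv2.imread(fn).astype(int);m=(a[...,2]>120)&(a[...,1]<70)&(a[...,0]<70)
    k=np.zeros_like(m);x0,y0,x1,y1=box;k[y0:y1,x0:x1]=m[y0:y1,x0:x1]
    v,u=np.nonzero(k);print(fn,len(u),u.min(),u.max(),v.min(),v.max());return np.array([u.mean(),v.mean()])
rt=red('pics/top1.png',(365,175,420,220));rs=red('pics/side1.png',(300,130,350,180))
print('red px',rt,rs)
f=lambda p:np.r_[proj(T,[p[0],p[1],130])[0]-rt,0.5*(proj(S,[p[0],p[1],123])[0]-rs)[:1]]
h=least_squares(f,[560,90]).x; print('handle',h,f(h),ray(T,rt,140)[:2],ray(S,rs,123)[:2])
print('wheel top',ray(T,(398.7,194.5),91)[:2],'wrist rim',ray(W,(293,206),88)[:2],'hub',ray(W,(292,208.5),99)[:2])
print('cam T',-cv2.Rodrigues(np.array(T['rvec']))[0].T@np.ravel(T['tvec']))
for t in ('wheel','plate_center'): print(env.boxes_of(t,T)[0]['location'] if env.boxes_of(t,T) else None)
```

```text
pics/top1.png 22 377 383 191 196
pics/side1.png 117 326 332 151 169
red px [380.45454545 193.90909091] [329.23931624 159.91452991]
handle [579.6462724   80.50696236] [-0.03751836 -0.15352549  0.30357753] [577.70133983  82.06094852] [580.12032094  85.47250532]
wheel top [584.66660804  16.56616533] wrist rim [586.3403809   19.19366866] hub [586.76442129  19.10552268]
cam T [ 409.5754689   272.49490464 1278.52619888]
[583.7, 24.1, 90.5]
None
```

Handle at about (580,81), wheel centre at about (586,18.5), so the radius is 63 mm against 65 mm nominal. I'll move behind the handle on its counter-clockwise side, about 12 mm off, and descend to z = 115.

{"method": "drive_tool", "body": {
  "plan": [
    {"translation":[-3.9,2.2,3],"delta_rot":[0,0,-0.15],"claw":0},
    {"translation":[-7.8,4.5,6],"delta_rot":[0,0,-0.3],"claw":0},
    {"translation":[-7.8,4.5,9],"delta_rot":[0,0,-0.35],"claw":0},
    {"translation":[-7.8,4.5,12],"delta_rot":[0,0,-0.35],"claw":0},
    {"translation":[-7.8,4.5,12],"delta_rot":[0,0,-0.35],"claw":0}
  ]
}}

```text
time_s: 4.25
ee_pos: [541.5, 94.6, 202.2]
orientation: [[-0.352, -0.936, -0.01], [-0.936, 0.352, 0.0], [0.003, 0.009, -1.0]]
wrist_force: [0.5, -0.4, 0.1]
gripper_width: 0.1
grasp_force: 0.0
```

Run:
```python
from h import *
c=shot('wrist','w2.png')
o=env.get_obs();print(np.round(o['orientation'],3),np.round(o['ee_pos'],1),o['time_s'],np.round(o['joints'],1))
print(proj(c,[[580,81.5,152],[586,18.5,99],o['ee_pos']]))
a=cv2.cvtColor(c['img'],cv2.COLOR_RGB2BGR).astype(int);m=((a[...,2]>110)&(a[...,1]<80)&(a[...,0]<80)).astype(np.uint8)
n,l,s,ce=cv2.connectedComponentsWithStats(m)
for i in range(1,n):
    if s[i,4]>30: print(s[i],ce[i],ray(c,ce[i],145)[:2])
```

```text
[[-0.353 -0.936 -0.005]
 [-0.936  0.353  0.   ]
 [ 0.001  0.005 -1.   ]] [543.3  94.2 205.3] 4.3 [  -2.7    7.    96.8   -0.    76.5 -162.1]
[[259.6890675  218.88337341]
 [234.64328591 132.833992  ]
 [314.66677452 250.0823221 ]]
[248 202  31  32 668] [262.48053892 217.86526946] [580.00321889  83.24011995]
```

View pics/w2.png

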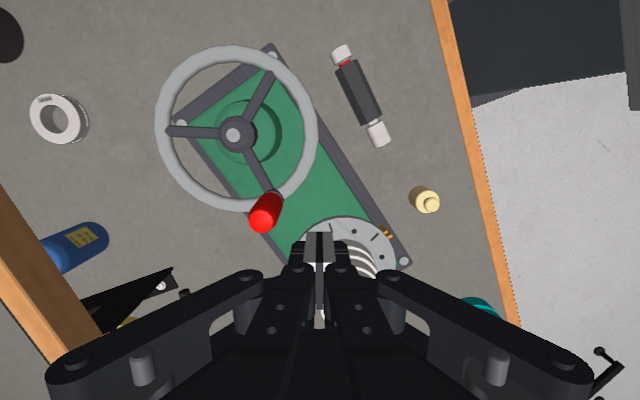

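Handle top is at about (262,219) and the hub at (233,135), so both agree with the estimates. The bushing, weight and gauge are well clear. Descending now.

{"method": "drive_tool", "body": {
  "plan": [
    {"translation":[0,0,3],"delta_rot":[0,0,0],"claw":0},
    {"translation":[0,0,6],"delta_rot":[0,0,0],"claw":0},
    {"translation":[0,0,8],"delta_rot":[0,0,0],"claw":0},
    {"translation":[0,0,9.2],"delta_rot":[0,0,0],"claw":0},
    {"translation":[0,0,9.2],"delta_rot":[0,0,0],"claw":0},
    {"translation":[0,0,9.2],"delta_rot":[0,0,0],"claw":0}
  ]
}}

```text
time_s: 4.9
ee_pos: [546.1, 93.8, 117.1]
orientation: [[-0.353, -0.936, 0.003], [-0.936, 0.353, -0.0], [-0.001, -0.003, -1.0]]
wrist_force: [0.3, -0.6, 0.2]
gripper_width: -0.1
grasp_force: 0.0
```

Run:
```python
from h import *
o=env.get_obs();R=np.array(o['orientation']);p=np.array(o['ee_pos']);print(np.round(R,3),np.round(p,1),o['time_s'],np.round(o['joints'],1))
C=np.array([586.5,17.5]);al=np.radians(96.2);H=lambda a:C+65*np.array([np.cos(a),np.sin(a)])
for k in range(0,13):
    a=al-np.radians(3*k); T=np.r_[H(a),p[2]]+R[:,1]*25.5   # tool = handle - n*d, n=-y
    print(3*k,np.round(R.T@(T-p)/10,2))
```

```text
[[-0.353 -0.936  0.003]
 [-0.936  0.353 -0.   ]
 [-0.001 -0.003 -1.   ]] [546.1  93.8 117.1] 4.9 [  -2.8   12.5  101.1    0.    66.2 -162.1]
0 [-0.09 -0.98  0.01]
3 [-0.24 -1.29  0.01]
6 [-0.37 -1.61  0.01]
9 [-0.48 -1.93  0.01]
12 [-0.57 -2.25  0.01]
15 [-0.65 -2.58  0.01]
18 [-0.71 -2.92  0.02]
21 [-0.76 -3.26  0.02]
24 [-0.78 -3.6   0.02]
27 [-0.79 -3.94  0.02]
30 [-0.78 -4.28  0.02]
33 [-0.76 -4.62  0.02]
36 [-0.71 -4.95  0.02]
```

{"method": "drive_tool", "body": {
  "plan": [
    {"translation":[0,-0.4,0],"delta_rot":[0,0,0],"claw":0},
    {"translation":[-0.05,-0.8,0],"delta_rot":[0,0,0],"claw":0},
    {"translation":[-0.1,-1.1,0],"delta_rot":[0,0,0],"claw":0},
    {"translation":[-0.24,-1.39,0],"delta_rot":[0,0,0],"claw":0},
    {"translation":[-0.37,-1.71,0],"delta_rot":[0,0,0],"claw":0},
    {"translation":[-0.48,-2.03,0],"delta_rot":[0,0,0],"claw":0},
    {"translation":[-0.57,-2.35,0],"delta_rot":[0,0,0],"claw":0},
    {"translation":[-0.65,-2.68,0],"delta_rot":[0,0,0],"claw":0},
    {"translation":[-0.71,-3.02,0],"delta_rot":[0,0,0],"claw":0},
    {"translation":[-0.76,-3.36,0],"delta_rot":[0,0,0],"claw":0},
    {"translation":[-0.78,-3.7,0],"delta_rot":[0,0,0],"claw":0},
    {"translation":[-0.78,-4.04,0],"delta_rot":[0,0,0],"claw":0}
  ]
}}

```text
time_s: 6.1
ee_pos: [585.6, 86.9, 115.1]
orientation: [[-0.353, -0.936, -0.0], [-0.936, 0.353, -0.0], [0.0, 0.0, -1.0]]
wrist_force: [-2.8, 1.8, 1.8]
gripper_width: -0.3
grasp_force: 1.7
```

Run:
```python
from h import *
c=shot('wrist','w3.png')
o=env.get_obs();R=np.array(o['orientation']);p=np.array(o['ee_pos']);print(np.round(R,3),np.round(p,1),o['time_s'],np.round(o['joints'],1),np.round(o['wrist_force'],1))
C=np.array([586.5,17.5,152]);
for a in range(60,101,6):
    q=C+65*np.array([np.cos(np.radians(a)),np.sin(np.radians(a)),0]);print(a,proj(c,q)[0].round())
```

```text
[[-0.353 -0.936  0.001]
 [-0.936  0.353 -0.   ]
 [-0.    -0.001 -1.   ]] [586.1  86.6 115.2] 6.15 [  -3.3   18.    94.6   -0.    67.3 -162.6] [-2.   1.3  2. ]
60 [230. 284.]
66 [247. 286.]
72 [263. 286.]
78 [280. 284.]
84 [296. 281.]
90 [312. 277.]
96 [327. 271.]
```

View pics/w3.png

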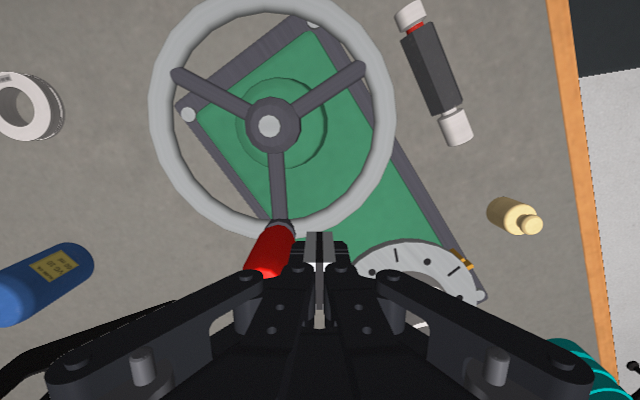

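The finger is against the handle, which shows left of the finger at about (265,265), angle ≈72°, with a 3 N push. Now I'll work out the turning rows and check clearance to the back shelf.

Run:
```python
from h import *
c=env.camera('top')
for z in (0,150,300,500): print('shelf',z,ray(c,(398,146),z).round())
o=env.get_obs();R=np.array(o['orientation']);p=np.array(o['ee_pos']);print(np.round(p,1),o['time_s'],np.round(o['wrist_force'],1))
p=np.array([586.5,86.5,115.]);C=np.array([586.5,17.5,115.]);d=22
az=np.degrees(np.arctan2(-R[1,1],-R[0,1]));print('n az',az)
for k in range(0,13):
    a=np.radians(72-3*k);n=np.radians(az-1.5*k)
    T=C+65*np.array([np.cos(a),np.sin(a),0])-d*np.array([np.cos(n),np.sin(n),0])
    print(k,np.round(R.T@(T-p)/10,2),round(np.radians(1.5*k),3))
n0=np.radians(az-18);R2=np.array([[0,-np.cos(n0),0],[0,-np.sin(n0),0],[0,0,-1]]);R2[:,0]=np.cross(R2[:,1],R2[:,2])
cc=R2.T@(C-T);print('c',cc)
for k in range(1,13):
    t=np.radians(3*k);Z=cv2.Rodrigues(np.array([0,0,t]))[0]
    print('{"translation": [%.2f, %.2f, 0], "delta_rot": [0, 0, %.4f], "claw": 0},'%(*((cc-Z@cc)[:2]/10),t))
```

```text
shelf 0 [766.   0.   0.]
shelf 150 [724.  32. 150.]
shelf 300 [682.  64. 300.]
shelf 500 [627. 107. 500.]
[585.9  86.7 115.1] 6.2 [ 0.6  0.5 -0.9]
n az -20.676430826403834
0 [-0.04  0.07 -0.  ] 0.0
1 [-0.1  -0.27  0.  ] 0.026
2 [-0.15 -0.62  0.  ] 0.052
3 [-0.18 -0.96  0.  ] 0.079
4 [-0.19 -1.3   0.  ] 0.105
5 [-0.18 -1.64  0.  ] 0.131
6 [-0.16 -1.98  0.  ] 0.157
7 [-0.12 -2.32  0.  ] 0.183
8 [-0.06 -2.65  0.  ] 0.209
9 [ 0.02 -2.97  0.  ] 0.236
10 [ 0.11 -3.29  0.  ] 0.262
11 [ 0.22 -3.61  0.  ] 0.288
12 [ 0.34 -3.91  0.  ] 0.314
c [62.68917136 -4.8224625   0.        ]
{"translation": [-0.02, -0.33, 0], "delta_rot": [0, 0, 0.0524], "claw": 0},
{"translation": [-0.02, -0.66, 0], "delta_rot": [0, 0, 0.1047], "claw": 0},
{"translation": [0.00, -0.99, 0], "delta_rot": [0, 0, 0.1571], "claw": 0},
{"translation": [0.04, -1.31, 0], "delta_rot": [0, 0, 0.2094], "claw": 0},
{"translation": [0.09, -1.64, 0], "delta_rot": [0, 0, 0.2618], "claw": 0},
{"translation": [0.16, -1.96, 0], "delta_rot": [0, 0, 0.3142], "claw": 0},
{"translation": [0.24, -2.28, 0], "delta_rot": [0, 0, 0.3665], "claw": 0},
{"translation": [0.35, -2.59, 0], "delta_rot": [0, 0, 0.4189], "claw": 0},
{"translation": [0.46, -2.90, 0], "delta_rot": [0, 0, 0.4712], "claw": 0},
{"translation": [0.60, -3.20, 0], "delta_rot": [0, 0, 0.5236], "claw": 0},
{"translation": [0.75, -3.49, 0], "delta_rot": [0, 0, 0.5760], "claw": 0},
{"translation": [0.91, -3.78, 0], "delta_rot": [0, 0, 0.6283], "claw": 0},
```

Run:
```python
from h import *
T=env.camera('top');S=env.camera('side')
for z in (0,50,100,150,200,250,300,350):
    a,b=ray(T,(140,138),z),ray(T,(615,152),z)
    for uv in ((273,159),(307,132)):
        q=ray(S,uv,z); xe=a[0]+(q[1]-a[1])*(b[0]-a[0])/(b[1]-a[1]); print(z,q[:2].round(),round(xe))
```

```text
0 [ 874. -200.] 767
0 [ 856. -554.] 766
50 [821. -70.] 753
50 [ 805. -397.] 752
100 [768.  60.] 740
100 [ 753. -239.] 739
150 [715. 189.] 726
150 [701. -81.] 725
200 [662. 319.] 712
200 [650.  76.] 712
250 [608. 449.] 699
250 [598. 234.] 698
300 [555. 579.] 685
300 [546. 392.] 684
350 [502. 709.] 671
350 [495. 549.] 671
```

{"method": "drive_tool", "body": {
  "plan": [
    {"translation":[-0.1,-0.27,0],"delta_rot":[0,0,0.026],"claw":0},
    {"translation":[-0.15,-0.62,0],"delta_rot":[0,0,0.052],"claw":0},
    {"translation":[-0.18,-0.96,0],"delta_rot":[0,0,0.079],"claw":0},
    {"translation":[-0.19,-1.3,0],"delta_rot":[0,0,0.105],"claw":0},
    {"translation":[-0.18,-1.64,0],"delta_rot":[0,0,0.131],"claw":0},
    {"translation":[-0.16,-1.98,0],"delta_rot":[0,0,0.157],"claw":0},
    {"translation":[-0.12,-2.32,0],"delta_rot":[0,0,0.183],"claw":0},
    {"translation":[-0.06,-2.65,0],"delta_rot":[0,0,0.209],"claw":0},
    {"translation":[0.02,-2.97,0],"delta_rot":[0,0,0.236],"claw":0},
    {"translation":[0.11,-3.29,0],"delta_rot":[0,0,0.262],"claw":0},
    {"translation":[0.22,-3.61,0],"delta_rot":[0,0,0.288],"claw":0},
    {"translation":[0.34,-3.91,0],"delta_rot":[0,0,0.314],"claw":0}
  ]
}}

```text
time_s: 7.5
ee_pos: [620.8, 69.9, 115.0]
orientation: [[-0.626, -0.78, -0.0], [-0.78, 0.626, 0.0], [0.0, 0.0, -1.0]]
wrist_force: [-2.6, 1.3, -0.4]
gripper_width: 0.2
grasp_force: 1.7
```

The shelf is at about z = 135 with its edge at x ≈ 730, and the fingers stay below x = 670, so there is clearance. Continuing with rigid turns of 36° per call.

{"method": "drive_tool", "body": {
  "plan": [
    {"translation":[-0.02,-0.33,0],"delta_rot":[0,0,0.0524],"claw":0},
    {"translation":[-0.02,-0.66,0],"delta_rot":[0,0,0.1047],"claw":0},
    {"translation":[0.0,-0.99,0],"delta_rot":[0,0,0.1571],"claw":0},
    {"translation":[0.04,-1.31,0],"delta_rot":[0,0,0.2094],"claw":0},
    {"translation":[0.09,-1.64,0],"delta_rot":[0,0,0.2618],"claw":0},
    {"translation":[0.16,-1.96,0],"delta_rot":[0,0,0.3142],"claw":0},
    {"translation":[0.24,-2.28,0],"delta_rot":[0,0,0.3665],"claw":0},
    {"translation":[0.35,-2.59,0],"delta_rot":[0,0,0.4189],"claw":0},
    {"translation":[0.46,-2.9,0],"delta_rot":[0,0,0.4712],"claw":0},
    {"translation":[0.6,-3.2,0],"delta_rot":[0,0,0.5236],"claw":0},
    {"translation":[0.75,-3.49,0],"delta_rot":[0,0,0.576],"claw":0},
    {"translation":[0.91,-3.78,0],"delta_rot":[0,0,0.6283],"claw":0}
  ]
}}

```text
time_s: 8.7
ee_pos: [644.9, 39.5, 115.1]
orientation: [[-0.965, -0.262, 0.001], [-0.262, 0.965, 0.001], [-0.001, 0.0, -1.0]]
wrist_force: [-1.0, 3.2, -1.1]
gripper_width: -0.1
grasp_force: 1.8
```

Run:
```python
from h import *
c=shot('wrist','w4.png')
o=env.get_obs();R=np.array(o['orientation']);p=np.array(o['ee_pos']);print(np.round(p,1),o['time_s'],np.round(o['joints'],1),np.round(o['wrist_force'],1))
C=np.array([586.5,17.5,115.])
print('c',R.T@(C-p))
for a in range(-12,19,6):
    print(a,proj(c,C+[65*np.cos(np.radians(a)),65*np.sin(np.radians(a)),37])[0].round(), proj(c,C+[65*np.cos(np.radians(a)),65*np.sin(np.radians(a)),-20])[0].round())
print(proj(c,[586.5,17.5,99]))
```

```text
[645.1  38.9 115.1] 8.75 [  -7.3   25.3   85.1    0.    69.5 -112.3] [-1.6  2.2 -1.3]
c [ 6.21489027e+01 -5.41856741e+00  5.55195126e-02]
-12 [229. 277.] [258. 227.]
-6 [245. 283.] [269. 231.]
0 [261. 288.] [279. 235.]
6 [277. 291.] [291. 237.]
12 [294. 293.] [302. 238.]
18 [310. 293.] [313. 238.]
[[306.40964014 127.42470611]]
```

View pics/w4.png

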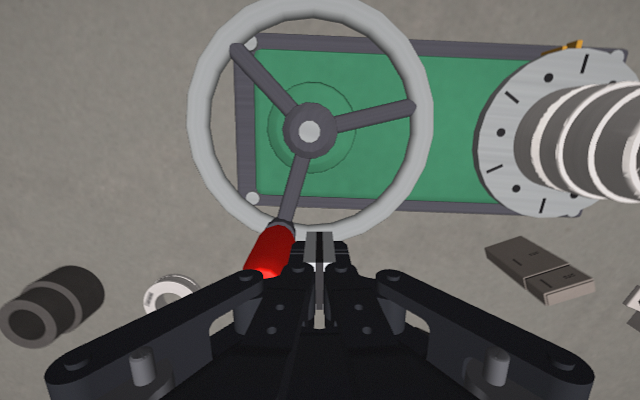

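The handle sits against the finger's side, with its base at about (282,228), angle ≈0° as planned. The push is about 3 N. Continuing.

{"method": "drive_tool", "body": {
  "plan": [
    {"translation":[-0.02,-0.33,0],"delta_rot":[0,0,0.0524],"claw":0},
    {"translation":[-0.02,-0.66,0],"delta_rot":[0,0,0.1047],"claw":0},
    {"translation":[0.0,-0.99,0],"delta_rot":[0,0,0.1571],"claw":0},
    {"translation":[0.04,-1.31,0],"delta_rot":[0,0,0.2094],"claw":0},
    {"translation":[0.09,-1.64,0],"delta_rot":[0,0,0.2618],"claw":0},
    {"translation":[0.16,-1.96,0],"delta_rot":[0,0,0.3142],"claw":0},
    {"translation":[0.24,-2.28,0],"delta_rot":[0,0,0.3665],"claw":0},
    {"translation":[0.35,-2.59,0],"delta_rot":[0,0,0.4189],"claw":0},
    {"translation":[0.46,-2.9,0],"delta_rot":[0,0,0.4712],"claw":0},
    {"translation":[0.6,-3.2,0],"delta_rot":[0,0,0.5236],"claw":0},
    {"translation":[0.75,-3.49,0],"delta_rot":[0,0,0.576],"claw":0},
    {"translation":[0.91,-3.78,0],"delta_rot":[0,0,0.6283],"claw":0}
  ]
}}

```text
time_s: 9.95
ee_pos: [646.4, 0.7, 115.1]
orientation: [[-0.935, 0.355, 0.002], [0.355, 0.935, 0.001], [-0.002, 0.001, -1.0]]
wrist_force: [0.2, 2.9, -1.9]
gripper_width: -0.2
grasp_force: 1.8
```

{"method": "drive_tool", "body": {
  "plan": [
    {"translation":[-0.02,-0.33,0],"delta_rot":[0,0,0.0524],"claw":0},
    {"translation":[-0.02,-0.66,0],"delta_rot":[0,0,0.1047],"claw":0},
    {"translation":[0.0,-0.99,0],"delta_rot":[0,0,0.1571],"claw":0},
    {"translation":[0.04,-1.31,0],"delta_rot":[0,0,0.2094],"claw":0},
    {"translation":[0.09,-1.64,0],"delta_rot":[0,0,0.2618],"claw":0},
    {"translation":[0.16,-1.96,0],"delta_rot":[0,0,0.3142],"claw":0},
    {"translation":[0.24,-2.28,0],"delta_rot":[0,0,0.3665],"claw":0},
    {"translation":[0.35,-2.59,0],"delta_rot":[0,0,0.4189],"claw":0},
    {"translation":[0.46,-2.9,0],"delta_rot":[0,0,0.4712],"claw":0},
    {"translation":[0.6,-3.2,0],"delta_rot":[0,0,0.5236],"claw":0},
    {"translation":[0.75,-3.49,0],"delta_rot":[0,0,0.576],"claw":0},
    {"translation":[0.91,-3.78,0],"delta_rot":[0,0,0.6283],"claw":0}
  ]
}}

```text
time_s: 11.15
ee_pos: [625.3, -32.1, 115.5]
orientation: [[-0.548, 0.837, 0.004], [0.837, 0.548, -0.001], [-0.003, 0.003, -1.0]]
wrist_force: [2.2, 2.0, -3.1]
gripper_width: -0.3
grasp_force: 1.7
```

{"method": "drive_tool", "body": {
  "plan": [
    {"translation":[-0.02,-0.33,0],"delta_rot":[0,0,0.0524],"claw":0},
    {"translation":[-0.02,-0.66,0],"delta_rot":[0,0,0.1047],"claw":0},
    {"translation":[0.0,-0.99,0],"delta_rot":[0,0,0.1571],"claw":0},
    {"translation":[0.04,-1.31,0],"delta_rot":[0,0,0.2094],"claw":0},
    {"translation":[0.09,-1.64,0],"delta_rot":[0,0,0.2618],"claw":0},
    {"translation":[0.16,-1.96,0],"delta_rot":[0,0,0.3142],"claw":0},
    {"translation":[0.24,-2.28,0],"delta_rot":[0,0,0.3665],"claw":0},
    {"translation":[0.35,-2.59,0],"delta_rot":[0,0,0.4189],"claw":0},
    {"translation":[0.46,-2.9,0],"delta_rot":[0,0,0.4712],"claw":0},
    {"translation":[0.6,-3.2,0],"delta_rot":[0,0,0.5236],"claw":0},
    {"translation":[0.75,-3.49,0],"delta_rot":[0,0,0.576],"claw":0},
    {"translation":[0.91,-3.78,0],"delta_rot":[0,0,0.6283],"claw":0}
  ]
}}

```text
time_s: 12.35
ee_pos: [589.1, -45.8, 115.8]
orientation: [[0.049, 0.999, 0.005], [0.999, -0.049, -0.002], [-0.001, 0.005, -1.0]]
wrist_force: [3.9, 0.4, -3.9]
gripper_width: -0.2
grasp_force: 1.8
```

Run:
```python
from h import *
c=shot('wrist','w5.png')
o=env.get_obs();R=np.array(o['orientation']);p=np.array(o['ee_pos']);print(np.round(p,1),o['time_s'],np.round(o['joints'],1),np.round(o['wrist_force'],1))
C=np.array([586.5,17.5,115.])
print('c',R.T@(C-p))
for a in range(-120,-91,6):
    print(a,proj(c,C+[65*np.cos(np.radians(a)),65*np.sin(np.radians(a)),37])[0].round(), proj(c,C+[65*np.cos(np.radians(a)),65*np.sin(np.radians(a)),-20])[0].round())
print(proj(c,[586.5,17.5,99]))
```

```text
[588.5 -45.8 115.8] 12.4 [-16.2  17.6  95.2  -0.   67.  -13.2] [ 2.7 -0.2 -1.5]
c [63.11382855 -5.20659491  0.66008405]
-120 [233. 276.] [260. 226.]
-114 [249. 282.] [270. 231.]
-108 [265. 287.] [281. 234.]
-102 [281. 290.] [292. 236.]
-96 [297. 291.] [304. 237.]
[[308.526528   126.98180146]]
```

View pics/w5.png

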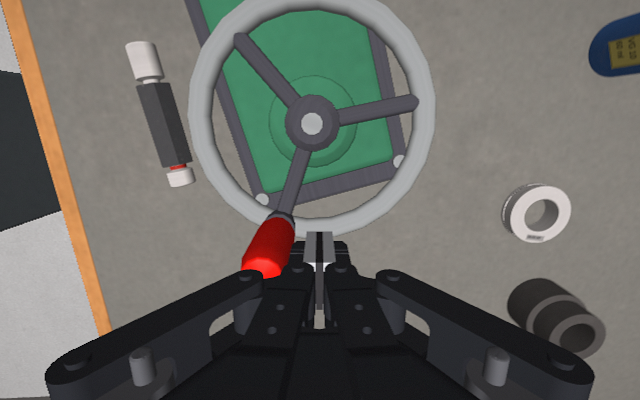

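The handle is at about −108° as planned, pixel ≈(270,250). Everything is still clear. Four more rigid calls bring it to ≈ −252°, just short of the end.

{"method": "drive_tool", "body": {
  "plan": [
    {"translation":[-0.02,-0.33,0],"delta_rot":[0,0,0.0524],"claw":0},
    {"translation":[-0.02,-0.66,0],"delta_rot":[0,0,0.1047],"claw":0},
    {"translation":[0.0,-0.99,0],"delta_rot":[0,0,0.1571],"claw":0},
    {"translation":[0.04,-1.31,0],"delta_rot":[0,0,0.2094],"claw":0},
    {"translation":[0.09,-1.64,0],"delta_rot":[0,0,0.2618],"claw":0},
    {"translation":[0.16,-1.96,0],"delta_rot":[0,0,0.3142],"claw":0},
    {"translation":[0.24,-2.28,0],"delta_rot":[0,0,0.3665],"claw":0},
    {"translation":[0.35,-2.59,0],"delta_rot":[0,0,0.4189],"claw":0},
    {"translation":[0.46,-2.9,0],"delta_rot":[0,0,0.4712],"claw":0},
    {"translation":[0.6,-3.2,0],"delta_rot":[0,0,0.5236],"claw":0},
    {"translation":[0.75,-3.49,0],"delta_rot":[0,0,0.576],"claw":0},
    {"translation":[0.91,-3.78,0],"delta_rot":[0,0,0.6283],"claw":0}
  ]
}}

```text
time_s: 13.6
ee_pos: [551.5, -35.4, 115.9]
orientation: [[0.626, 0.78, 0.004], [0.78, -0.626, -0.003], [0.0, 0.005, -1.0]]
wrist_force: [2.1, -1.9, -2.5]
gripper_width: -0.0
grasp_force: 1.8
```

{"method": "drive_tool", "body": {
  "plan": [
    {"translation":[-0.02,-0.33,0],"delta_rot":[0,0,0.0524],"claw":0},
    {"translation":[-0.02,-0.66,0],"delta_rot":[0,0,0.1047],"claw":0},
    {"translation":[0.0,-0.99,0],"delta_rot":[0,0,0.1571],"claw":0},
    {"translation":[0.04,-1.31,0],"delta_rot":[0,0,0.2094],"claw":0},
    {"translation":[0.09,-1.64,0],"delta_rot":[0,0,0.2618],"claw":0},
    {"translation":[0.16,-1.96,0],"delta_rot":[0,0,0.3142],"claw":0},
    {"translation":[0.24,-2.28,0],"delta_rot":[0,0,0.3665],"claw":0},
    {"translation":[0.35,-2.59,0],"delta_rot":[0,0,0.4189],"claw":0},
    {"translation":[0.46,-2.9,0],"delta_rot":[0,0,0.4712],"claw":0},
    {"translation":[0.6,-3.2,0],"delta_rot":[0,0,0.5236],"claw":0},
    {"translation":[0.75,-3.49,0],"delta_rot":[0,0,0.576],"claw":0},
    {"translation":[0.91,-3.78,0],"delta_rot":[0,0,0.6283],"claw":0}
  ]
}}

```text
time_s: 14.8
ee_pos: [527.3, -4.9, 115.8]
orientation: [[0.965, 0.264, 0.003], [0.264, -0.965, -0.003], [0.002, 0.004, -1.0]]
wrist_force: [0.8, -4.1, -1.6]
gripper_width: -0.1
grasp_force: 1.8
```

{"method": "drive_tool", "body": {
  "plan": [
    {"translation":[-0.02,-0.33,0],"delta_rot":[0,0,0.0524],"claw":0},
    {"translation":[-0.02,-0.66,0],"delta_rot":[0,0,0.1047],"claw":0},
    {"translation":[0.0,-0.99,0],"delta_rot":[0,0,0.1571],"claw":0},
    {"translation":[0.04,-1.31,0],"delta_rot":[0,0,0.2094],"claw":0},
    {"translation":[0.09,-1.64,0],"delta_rot":[0,0,0.2618],"claw":0},
    {"translation":[0.16,-1.96,0],"delta_rot":[0,0,0.3142],"claw":0},
    {"translation":[0.24,-2.28,0],"delta_rot":[0,0,0.3665],"claw":0},
    {"translation":[0.35,-2.59,0],"delta_rot":[0,0,0.4189],"claw":0},
    {"translation":[0.46,-2.9,0],"delta_rot":[0,0,0.4712],"claw":0},
    {"translation":[0.6,-3.2,0],"delta_rot":[0,0,0.5236],"claw":0},
    {"translation":[0.75,-3.49,0],"delta_rot":[0,0,0.576],"claw":0},
    {"translation":[0.91,-3.78,0],"delta_rot":[0,0,0.6283],"claw":0}
  ]
}}

```text
time_s: 16.0
ee_pos: [525.6, 34.2, 115.8]
orientation: [[0.935, -0.354, 0.001], [-0.354, -0.935, -0.003], [0.002, 0.002, -1.0]]
wrist_force: [-2.0, -2.5, 0.4]
gripper_width: 0.3
grasp_force: 1.7
```

{"method": "drive_tool", "body": {
  "plan": [
    {"translation":[-0.02,-0.33,0],"delta_rot":[0,0,0.0524],"claw":0},
    {"translation":[-0.02,-0.66,0],"delta_rot":[0,0,0.1047],"claw":0},
    {"translation":[0.0,-0.99,0],"delta_rot":[0,0,0.1571],"claw":0},
    {"translation":[0.04,-1.31,0],"delta_rot":[0,0,0.2094],"claw":0},
    {"translation":[0.09,-1.64,0],"delta_rot":[0,0,0.2618],"claw":0},
    {"translation":[0.16,-1.96,0],"delta_rot":[0,0,0.3142],"claw":0},
    {"translation":[0.24,-2.28,0],"delta_rot":[0,0,0.3665],"claw":0},
    {"translation":[0.35,-2.59,0],"delta_rot":[0,0,0.4189],"claw":0},
    {"translation":[0.46,-2.9,0],"delta_rot":[0,0,0.4712],"claw":0},
    {"translation":[0.6,-3.2,0],"delta_rot":[0,0,0.5236],"claw":0},
    {"translation":[0.75,-3.49,0],"delta_rot":[0,0,0.576],"claw":0},
    {"translation":[0.91,-3.78,0],"delta_rot":[0,0,0.6283],"claw":0}
  ]
}}

```text
time_s: 17.2
ee_pos: [547.1, 66.7, 115.7]
orientation: [[0.549, -0.836, 0.0], [-0.836, -0.549, -0.002], [0.002, 0.001, -1.0]]
wrist_force: [-3.5, -1.5, 2.1]
gripper_width: 0.1
grasp_force: 1.7
```

Run:
```python
from h import *
c=shot('wrist','w6.png')
o=env.get_obs();R=np.array(o['orientation']);p=np.array(o['ee_pos']);print(np.round(p,1),o['time_s'],np.round(o['joints'],1),np.round(o['wrist_force'],1))
C=np.array([586.5,17.5,115.])
print('c',R.T@(C-p))
# reference: azimuth of (image ray at handle-base z) in w2 handled by spoke direction; here predict
for a in range(96,121,4):
    print(a,proj(c,C+[65*np.cos(np.radians(a)),65*np.sin(np.radians(a)),37])[0].round(), proj(c,C+[65*np.cos(np.radians(a)),65*np.sin(np.radians(a)),-20])[0].round())
print(proj(c,[586.5,17.5,99]))
```

```text
[547.5  67.1 115.7] 17.25 [-5.500e+00  1.240e+01  1.015e+02 -1.000e-01  6.610e+01  1.413e+02] [-2.  -2.3  1.1]
c [62.84314846 -5.54477003  0.82678641]
96 [232. 273.] [259. 225.]
100 [242. 277.] [266. 228.]
104 [253. 281.] [274. 230.]
108 [263. 284.] [281. 232.]
112 [274. 286.] [288. 234.]
116 [285. 288.] [296. 235.]
120 [296. 289.] [303. 236.]
[[308.37213344 124.97465548]]
```

View pics/w6.png

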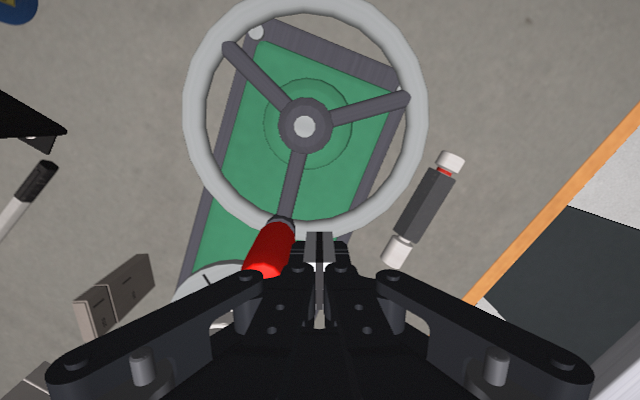

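The handle is about 12° short, with its base at about (281,226) and the hub at (305,126). I'll compare spoke directions between this picture and the one before pushing (w2), by ray.

```bash
cat > ang.py <<'E'
from h import *
def spokes(fn,c,hub,tips):
    # refine tips: dark spoke direction, by correlation of dark pixels on ring r=40 mm about the hub
    g=cv2.imread(fn).astype(int);h=ray(c,hub,99)
    A=np.radians(np.arange(0,360,.5));out=np.zeros(len(A))
    for r in (30,35,40,45):
        P=np.c_[h[0]+r*np.cos(A),h[1]+r*np.sin(A),np.full(len(A),86)]
        u=proj(c,P).round().astype(int);u[:,0]=u[:,0].clip(0,639);u[:,1]=u[:,1].clip(0,399)
        px=g[u[:,1],u[:,0]];out+=((px.max(1)-px.min(1))<28)&(px.mean(1)<110)
    res=[]
    for t in tips:
        q=ray(c,t,86)-h;a0=np.degrees(np.arctan2(q[1],q[0]))
        d=(np.degrees(A)-a0+180)%360-180;w=(np.abs(d)<12)*out
        res.append((round(a0,1),round(a0+(w*d).sum()/w.sum(),1),w.sum()))
    return h[:2].round(1),res
E
python3 - <<'E'
from ang import *
import pickle
cn=env.camera('wrist')
print(spokes('pics/w6.png',cn,(305,126.5),[(284,220),(231,50),(404,99)]))
# w2 camera pose from TCP pose then: hand-eye from now
o=env.get_obs();M=lambda R,p:np.block([[np.array(R),np.reshape(p,(3,1))],[np.zeros((1,3)),1]])
X=M(cv2.Rodrigues(np.array(cn['rvec'],float))[0],np.ravel(cn['tvec']))@M(o['orientation'],o['ee_pos'])
R2=np.array([[-.353,-.936,-.005],[-.936,.353,0],[.001,.005,-1]])
E=X@np.linalg.inv(M(R2,[543.3,94.2,205.3]))
u,_,v=np.linalg.svd(E[:3,:3])
c2={'rvec':cv2.Rodrigues(u@v)[0].ravel(),'tvec':E[:3,3],'intrinsics':cn['intrinsics']}
print(proj(c2,[[580,81.5,152],[586,18.5,99]]))
print(spokes('pics/w2.png',c2,(233.5,135),[(271,190),(172,131),(269,76)]))
pickle.dump(c2,open('c2.pkl','wb'))
E
```

```text
(array([587.9,  19.4]), [(np.float64(109.0), np.float64(107.6), np.float64(118.0)), (np.float64(-11.6), np.float64(-10.4), np.float64(131.0)), (np.float64(-131.7), np.float64(-130.8), np.float64(122.0))])
[[264.28384635 217.40424824]
 [238.84971126 132.80347665]]
(array([591. ,  18.5]), [(np.float64(97.6), np.float64(95.9), np.float64(129.0)), (np.float64(-23.6), np.float64(-23.3), np.float64(148.0)), (np.float64(-142.7), np.float64(-142.9), np.float64(127.0))])
```

12.2° remain, averaged over the three spokes. I'll push 12°, settle, and look.

{"method": "drive_tool", "body": {
  "plan": [
    {"translation":[-0.02,-0.33,0],"delta_rot":[0,0,0.0524],"claw":0},
    {"translation":[-0.02,-0.66,0],"delta_rot":[0,0,0.1047],"claw":0},
    {"translation":[0.0,-0.99,0],"delta_rot":[0,0,0.1571],"claw":0},
    {"translation":[0.03,-1.2,0],"delta_rot":[0,0,0.192],"claw":0},
    {"translation":[0.04,-1.31,0],"delta_rot":[0,0,0.2094],"claw":0},
    {"translation":[0.04,-1.31,0],"delta_rot":[0,0,0.2094],"claw":0},
    {"translation":[0.04,-1.31,0],"delta_rot":[0,0,0.2094],"claw":0}
  ]
}}

```text
time_s: 18.0
ee_pos: [558.1, 74.4, 115.3]
orientation: [[0.365, -0.931, 0.0], [-0.931, -0.365, -0.0], [0.0, -0.0, -1.0]]
wrist_force: [-1.8, -1.7, 1.5]
gripper_width: 0.1
grasp_force: 1.0
```

Run:
```python
from ang import *
c=shot('wrist','w7.png')
o=env.get_obs();print(np.round(o['ee_pos'],1),o['time_s'],np.round(o['joints'],1),np.round(o['wrist_force'],1),np.round(o['orientation'],2))
# hub pixel: bright blob near predicted
h0=proj(c,[588,19,99])[0];g=cv2.imread('pics/w7.png').mean(2);x,y=h0.astype(int);s=g[y-14:y+15,x-14:x+15]>150
v,u=np.nonzero(s);hub=(x-14+u.mean(),y-14+v.mean());print(h0,hub,len(u))
H=ray(c,hub,99);T=[proj(c,[H[0]+48*np.cos(np.radians(a)),H[1]+48*np.sin(np.radians(a)),86])[0] for a in (96.6,-23.4,-143.4)]
print(spokes('pics/w7.png',c,hub,T))
```

```text
[558.1  74.4 115.3] 18.05 [ -4.7  14.   99.6  -0.   66.4 153.9] [-1.4 -1.1  0.5] [[ 0.37 -0.93  0.  ]
 [-0.93 -0.37 -0.  ]
 [ 0.   -0.   -1.  ]]
[304.92179902 125.4956696 ] (np.float64(304.6057971014493), np.float64(125.92753623188406)) 345
(array([588.1,  19.3]), [(np.float64(96.6), np.float64(96.3), np.float64(122.0)), (np.float64(-23.4), np.float64(-22.7), np.float64(137.0)), (np.float64(-143.4), np.float64(-144.3), np.float64(134.0))])
```

The three spokes average 96.4° against 96.6° at the start, so the turn is complete. Backing off, then up and away.

{"method": "drive_tool", "body": {
  "plan": [
    {"translation":[0,0.5,0],"delta_rot":[0,0,0],"claw":0},
    {"translation":[0,1.2,0],"delta_rot":[0,0,0],"claw":0},
    {"translation":[0,2.0,0],"delta_rot":[0,0,0],"claw":0},
    {"translation":[0,2.0,-2],"delta_rot":[0,0,0],"claw":0},
    {"translation":[0,2.0,-6],"delta_rot":[0,0,0],"claw":0},
    {"translation":[0,2.0,-9],"delta_rot":[0,0,0],"claw":0},
    {"translation":[0,2.0,-9],"delta_rot":[0,0,0],"claw":0},
    {"translation":[0,2.0,-9],"delta_rot":[0,0,0],"claw":0}
  ]
}}

```text
time_s: 18.85
ee_pos: [539.2, 67.2, 205.6]
orientation: [[0.364, -0.931, 0.001], [-0.931, -0.364, -0.0], [0.001, -0.001, -1.0]]
wrist_force: [-0.1, -0.7, -0.4]
gripper_width: 0.3
grasp_force: 0.0
```

Run:
```python
from ang import *
c=shot('wrist','w8.png')
o=env.get_obs();print(np.round(o['ee_pos'],1),o['time_s'],np.round(o['wrist_force'],1))
h0=proj(c,[588,19,99])[0];g=cv2.imread('pics/w8.png').mean(2);x,y=h0.astype(int);s=g[y-12:y+13,x-12:x+13]>150
v,u=np.nonzero(s);hub=(x-12+u.mean(),y-12+v.mean());print(h0,hub,len(u))
H=ray(c,hub,99);T=[proj(c,[H[0]+48*np.cos(np.radians(a)),H[1]+48*np.sin(np.radians(a)),86])[0] for a in (96.6,-23.4,-143.4)]
print(spokes('pics/w8.png',c,hub,T))
```

```text
[538.4  67.3 204.2] 18.9 [-0.2 -0.1  0.1]
[285.94481789 123.63180796] (np.float64(286.0), np.float64(124.0)) 139
(array([587.9,  19.3]), [(np.float64(96.6), np.float64(96.8), np.float64(121.0)), (np.float64(-23.4), np.float64(-23.1), np.float64(134.0)), (np.float64(-143.4), np.float64(-143.6), np.float64(122.0))])
```

View pics/w8.png

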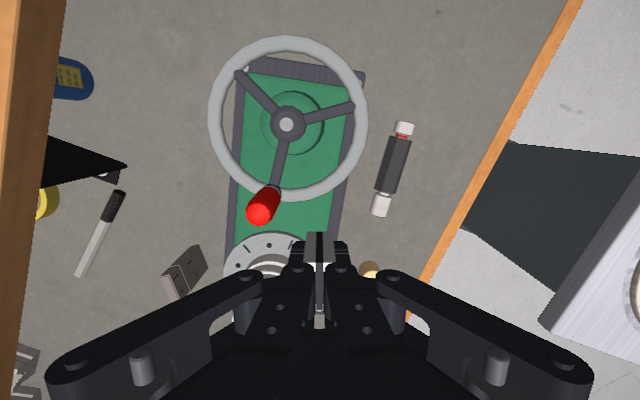

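The handle, with its top at about (260,213), stands at 96.7° against 96.6° at the start. The block, gauge, weight and bushing are undisturbed. I'll lift a little higher and hand in.

{"method": "drive_tool", "body": {
  "plan": [
    {"translation":[0,0,-4],"delta_rot":[0,0,0],"claw":0},
    {"translation":[0,0,-8],"delta_rot":[0,0,0],"claw":0},
    {"translation":[0,0,-10],"delta_rot":[0,0,0],"claw":0},
    {"translation":[0,0,-10],"delta_rot":[0,0,0],"claw":0},
    {"translation":[0,0,-10],"delta_rot":[0,0,0],"claw":0},
    {"translation":[0,0,-10],"delta_rot":[0,0,0],"claw":0}
  ]
}}

```text
time_s: 19.5
ee_pos: [538.1, 67.4, 302.2]
orientation: [[0.364, -0.931, -0.005], [-0.931, -0.364, 0.001], [-0.002, 0.004, -1.0]]
wrist_force: [-0.8, 0.0, -0.3]
gripper_width: -0.2
grasp_force: 0.0
```

```bash
python3 -c "
from cell import env
print(env.hand_in())"
```

```text
the job is handed in; nothing more can be done
None
```

I pushed the hand wheel one full clockwise turn; its handle measures 96.7° against 96.6° at the start, nothing else looked disturbed, and I handed in at about 19.5 s with the arm clear (no verdict returned).

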